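# Tip the tomme slice into the tasting tray's empty cell

### The arm

A 7-joint arm with a two-finger parallel gripper is mounted at the origin on a cart in front of the work surface, level with it; the furniture and walls round the work are solid. World frame = base frame: x ahead of the robot, y to its left, z up, the work surface at z = 0. Lengths are in m, angles in rad, forces in N, time in s.
With the tool pointing down it reaches from about 0.4 to 0.85 m from the base axis. Payload 10.4 kg.
Tool frame: the origin (TCP) lies at the very end of the fingers, on their centre line; the grasp point (between the pads) lies 19 mm behind it; z points along the fingers, y is the line along which they close (so a half turn about z gives the same grasp; the last joint's range is limited). The gripper opens to 87 mm and grips with 3 to 60 N. Pads are 19 mm wide; open, the fingers measure 117 mm over their backs; the gripper's body (75 mm by 190 mm) begins 51 mm behind the grasp point.
Start: joints at [1.187, 0.332, -0.065, 1.46, 0.022, 1.35, -0.088], TCP at [0.221, -0.585, 0.223] pointing down, gripper open.
Joint ranges: [-2.6, 2.6], [-0.5, 2.12], [-1.47, 1.34], [0.16, 2.42], [-1.27, 4.41], [0.06, 2.06], [-2.6, 2.6]. Speed limits (rad/s): [2.22, 2.22, 2.79, 2.79, 3.14, 3.14, 3.14].

### API

Orientations are given as a unit quaternion [x, y, z, w].
In Python, from bench import * gives the robot as it stands.
- The arm moves only by the tool step_arm, never from a script. Its arguments are lists of equal length, an entry for each row: "delta_pos": the shift along the world's x, y, z in units of 25 mm (1.0 is 25 mm), a list of three; "turn": the turn about the world's z in units of 0.12 rad (1.0 is 0.12 rad). In form: {"delta_pos": [[tx, ty, tz], ...], "turn": [turn, ...]}. A call has 1 to 12 rows; each row shifts and turns the commanded pose from where the row before left it; what a row does not reach is not made up. A row lasts 1/10 s, in which the tool goes at most 50 mm and 8.59 degrees, less where a joint would pass 70% of its speed; a pose out of reach is approached as far as the arm can. A call with a number of a shift or a turn outside -1 to 1 is refused whole. A call with a gripper value outside its range is refused whole. "grip" is the closure, from 0 (fully open) to 1 (shut), set as the call begins (left out, the last holds). The fingers move at their own pace and stop on an object; "newtons" is the grip in N (left out, the last holds). Time passes only in rows, so rows that do not move let the fingers close. It gives the time, the measured TCP pose, the force, the opening and the grip force at its end, in the units of the state.
- read_state(): the state, without advancing time (a new reading comes with each control period).
- camera(name): name is "scene" or "top" or "wrist"; returns a dict with "image" (400x640x3 uint8, red, green, blue), "z_map" (400x640 float32, m along the optical axis (not along the pixel's ray), 0 where there is no reading), "mtx" (3x3 intrinsics, pixels), "view" (4x4, takes a point from world to camera coordinates). Camera axes: x right, y up, looking along -z (the intrinsics and any distortion apply to the point x, -y, -z); pixel columns grow to the right and rows downward; lengths in m; the calibration is good to about 2 mm. A picture is of the moment at which its call begins.
- close_job(): hands the job in; it is judged then, once.
The state is a dict: "time": time; "joint_positions": joint angles; "joint_vel": joint speeds; "joint_torque": joint torques, N m; "ee_pos": TCP position; "eef_rot": TCP orientation; "ft_force": force on the tool from outside, world axes, zero at the start; "torque": the same for the moment, N m; "width": finger opening in m; "grip_force": force on a finger pad.
Only numpy, scipy, OpenCV 4.12 (cv2) and the standard library are available. Lean on these libraries where they do the work, as an engineer would, in place of code of your own. Each camera call takes 0.05 s, during which the arm holds its last target. There are 200 camera calls.

### The job

One slice of cheese was left standing on its long edge on the worktop. Stand it, still on its long edge, inside the empty cell of the divided tray, parallel to the dividers and close to one side of the cell, and let go of it; then tip it over with a light push of the fingers so that it lies flat inside that cell. Do not shift the two slices already in the tray or any of the things around.

Things in the scene. Friction and masses are not known exactly. Their poses are not given: they have to be found in the camera images.
- slice_centre (a point): Centre of the slice to be moved: rigid pale slice of cheese, 96 x 79 x 14 mm, about 0.11 kg, standing on a 96 mm edge on the worktop in front of the tray (79 mm high, centre 39.5 mm up). Own x: along the 96 mm length; y: the 79 mm side; z: through the thickness (level at the start, vertical once flat). Either face may end up. Standing, it overbalances at a lean of about 10 degrees.
- empty_cell (a point): Middle of the tray's empty cell, on top of the thin black mat on its floor (8 mm above the worktop). x: across the tray (cell 112 mm inside; the slice's 96 mm goes this way); y: along the row (cell 128 mm inside; the slice is to fall along it, to either side); z up. Stood in the middle the slice would fall onto a divider: stand it nearer one wall and tip it away from that wall.
- tray: Wooden tray, fixed, 124 x 408 mm, origin under its centre: three like cells in a row along its y, 134 mm apart; any may be the empty one. Outer walls and dividers are 6 mm thick, 24 mm high over the worktop (16 mm above the mats). A steel bail handle under 20 mm high sticks out 25 mm at each end.
- laid_a_centre (a point): Centre of one of the two like slices that already lie flat in the other cells (96 x 79 x 14 mm, loose); z through its thickness. To stay where it is.
- laid_b_centre (a point): Centre of the other slice that already lies flat in a cell (96 x 79 x 14 mm, loose); z through its thickness. To stay where it is.
- tin_mid (a point): Loose bystander: flat oblong tin, 63 x 105 x 24 mm high; point 20 mm above its underside. To stay.
- portion_mid (a point): Loose bystander: film-wrapped wedge of cheese, 65 x 106 x 42 mm high; point 20 mm above its underside. To stay.
- honey_jar_mid (a point): Loose bystander: round glass jar with yellow lid, 68 mm across, 112 mm high; point on its axis 20 mm above its underside. To stay.
- stamp_mid (a point): Loose bystander: hand stamp with turned wooden head, 30 x 44 x 66 mm high; point on its axis 20 mm above its underside. To stay.

How it is judged:
On the way, in this order (a step that is already met when the one before it is completed fails the run):
1. the slice stands on its long edge inside the empty cell, let go of (angle between slice_centre's own z axis and vertical between 1.45 and 1.69 rad and angle between slice_centre's own x axis and vertical between 1.45 and 1.69 rad and z of slice_centre in the frame of empty_cell below 0.045 m and x of slice_centre in the frame of empty_cell between -0.02 and 0.02 m and y of slice_centre in the frame of empty_cell between -0.06 and 0.06 m and linear speed of slice below 0.02 m/s and contact force between the fingers and slice below 0.05 N), for 0.2 s.
2. the slice has been tipped flat inside that cell ((angle between slice_centre's own z axis and vertical below 0.1 rad or angle between slice_centre's own z axis and vertical above 3.0416 rad) and z of slice_centre in the frame of empty_cell below 0.012 m and x of slice_centre in the frame of empty_cell between -0.015 and 0.015 m and y of slice_centre in the frame of empty_cell between -0.03 and 0.03 m), for 0.2 s.
At the end, for the whole second after the job is handed in: The slice lies flat (within 0.1 rad, either face up) on the mat of the empty cell, its centre within 15 mm (across) and 30 mm (along the row) of the cell's middle and under 12 mm above the mat, let go and at rest; the two laid slices within 15 mm and bystanders within 20 mm of their starts (all of step 2 and linear speed of slice below 0.02 m/s and contact force between the fingers and slice below 0.05 N and distance of each of laid_a_centre, laid_b_centre from where it was at the start of the episode below 0.015 m and distance of each of tin_mid, portion_mid, honey_jar_mid, stamp_mid from where it was at the start of the episode below 0.02 m); the robot touches nothing.
It fails at once if the leaning or lying slice is pressed with more than 15 N (the slice leans more than about 20 degrees): the tip needs only a light push, not a grip or a shove (contact force between the fingers and slice above 15 N and (angle between slice_centre's own z axis and vertical below 1.2 rad or angle between slice_centre's own z axis and vertical above 1.94 rad)).
It fails at once if a slice already in the tray is shifted by more than 15 mm (distance of any of laid_a_centre, laid_b_centre from where it was at the start of the episode above 0.015 m).
It fails at once if a bystander is shifted by more than 20 mm (distance of any of tin_mid, portion_mid, honey_jar_mid, stamp_mid from where it was at the start of the episode above 0.02 m).
It also fails if it takes over 59 s, if anything falls off the work surface, if the arm or the gripper's body presses on something with over 40 N, if the wrist force passes 120 N, or if a joint passes its speed limit or range.

## Working session

There is one attempt and no reset: what is moved stays moved. The work goes in short steps, Python scripts to look and compute and a tool call to move; the robot and the scene stay as the last step left them, time stands still between calls to the robot, and variables do not carry over. Pictures are saved under pics/ and viewed, at most 10 in all, crops included, and the job is handed in when it is done.

Besides the shell and the picture viewer there is one more tool, called after "Request:" as name(argument=value, ...), one argument or row to a line, values as JSON. step_arm: Moves the arm, as the interface text tells. Shifts and turns lie within -1 to 1; 1 stands for 25 mm of shift or 0.12 rad of turn. Its arguments: {"type":"object","properties":{"delta_pos":{"type":"array"},"turn":{"type":"array"},"grip":{"type":"number"},"newtons":{"type":"number"}},"required":["delta_pos","turn"]}

```bash
mkdir -p pics; cat > h.py <<'E'
from bench import *
import numpy as np, cv2
def grab(n):
    c=camera(n); np.savez(f'/tmp/{n}.npz',**c); return c
def load(n): return dict(np.load(f'/tmp/{n}.npz'))
def cloud(c):
    z=c['z_map']; h,w=z.shape; u,v=np.meshgrid(np.arange(w),np.arange(h))
    K=c['mtx']; p=np.stack([(u-K[0,2])/K[0,0]*z,-(v-K[1,2])/K[1,1]*z,-z,np.ones_like(z)],-1)
    P=(p@np.linalg.inv(c['view']).T)[...,:3]; P[z==0]=np.nan; return P
def show(c,f,crop=None,s=1):
    i=c['image'][...,::-1]
    if crop: i=i[crop[1]:crop[3],crop[0]:crop[2]]
    cv2.imwrite('pics/'+f,cv2.resize(i,None,fx=s,fy=s))
E
python3 - <<'E'
from h import *
for n in('top','scene'):
    c=grab(n); show(c,n+'1.png'); P=cloud(c); print(n,P[::66,::80].round(2).tolist() if n=='top' else '')
print(read_state())
E
```

```text
top [[[1.19, 0.99, 0.0], [1.11, 0.65, 0.16], [0.95, 0.33, 0.45], [0.95, 0.16, 0.44], [0.95, -0.02, 0.44], [0.91, -0.18, 0.52], [0.94, -0.37, 0.44], [0.94, -0.54, 0.45]], [[0.98, 0.98, -0.0], [0.96, 0.71, 0.05], [0.8, 0.32, 0.46], [0.8, 0.16, 0.44], [0.8, -0.02, 0.45], [0.8, -0.19, 0.44], [0.8, -0.36, 0.44], [0.79, -0.53, 0.45]], [[0.77, 0.97, -0.0], [0.77, 0.73, -0.0], [0.68, 0.35, 0.37], [0.68, 0.17, 0.36], [0.68, -0.01, 0.34], [0.68, -0.2, 0.33], [0.68, -0.39, 0.32], [0.68, -0.59, 0.3]], [[0.56, 0.92, 0.06], [0.56, 0.7, 0.03], [0.56, 0.48, 0.0], [0.55, 0.23, 0.02], [0.55, -0.01, 0.01], [0.55, -0.25, 0.0], [0.54, -0.47, 0.05], [0.54, -0.73, -0.0]], [[0.33, 1.55, -0.89], [0.33, 1.17, -0.9], [0.32, 0.78, -0.9], [0.31, 0.39, -0.9], [0.31, 0.01, -0.89], [0.3, -0.38, -0.9], [0.3, -0.76, -0.91], [0.29, -1.14, -0.9]], [[0.02, 1.54, -0.9], [0.01, 1.16, -0.91], [0.01, 0.77, -0.9], [0.0, 0.39, -0.9], [0.11, 0.0, -0.28], [-0.01, -0.37, -0.9], [-0.01, -0.75, -0.91], [0.22, -0.53, 0.37]], [[-0.29, 1.53, -0.9], [-0.3, 1.15, -0.9], [-0.3, 0.77, -0.89], [-0.3, 0.39, -0.9], [0.07, -0.0, 0.32], [-0.31, -0.36, -0.91], [-0.31, -0.73, -0.9], [0.17, -0.4, 0.65]]]
scene 
{'time': 0.1, 'joint_positions': array([ 1.18740629,  0.33279975, -0.06471969,  1.46086916,  0.02159904,
        1.34989438, -0.08852758]), 'joint_vel': array([-0.00092683, -0.00072725,  0.00161895, -0.00254932, -0.0015534 ,
        0.00017163, -0.00023165]), 'joint_torque': array([ 5.36069365e-04, -6.24549866e+01,  2.40869861e-02, -3.90718281e+01,
       -6.14490663e-02,  3.66102043e-02,  8.71212342e-05]), 'ee_pos': array([ 0.22051732, -0.58442986,  0.22183347]), 'eef_rot': array([ 9.83771774e-01,  1.79423218e-01, -1.39287960e-04, -6.22168085e-04]), 'ft_force': array([-0.1614507 , -0.91887639,  0.82256204]), 'torque': array([-0.03181443,  0.03052465, -0.00962423]), 'grip_force': 0.0, 'width': 0.08707929174214908}
```

View pics/top1.png

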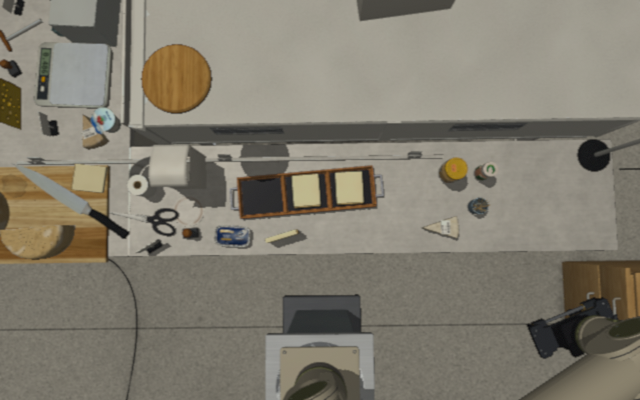

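View pics/scene1.png

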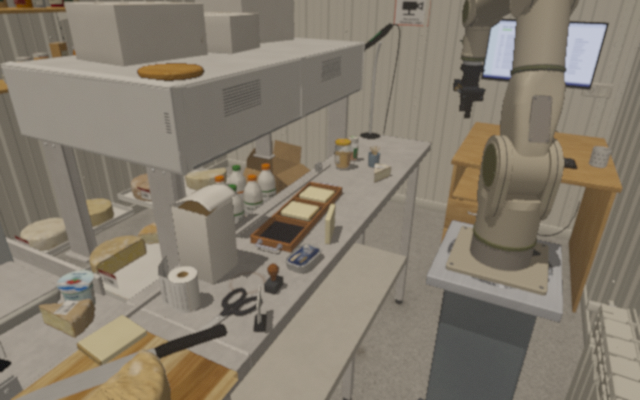

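The top view shows the slice at about (283,236), the empty black cell at (262,196) and the laid slices at (306,190) and (349,187). The tin is at (233,236), and a shelf edge runs along row ~125–140.

```bash
python3 - <<'E'
from h import *
c=load('top');P=cloud(c)
def blob(u0,v0,u1,v1,zl,zh,name):
    Q=P[v0:v1,u0:u1].reshape(-1,3);Q=Q[(Q[:,2]>zl)&(Q[:,2]<zh)]
    r=cv2.minAreaRect((Q[:,:2]*1000).astype(np.float32)); print(name,len(Q),r,'zmax',np.nanmax(Q[:,2]).round(3),np.median(Q[:,2]).round(3))
blob(262,224,305,250,.05,.1,'slice')
blob(240,165,380,220,.012,.04,'tray')
blob(210,222,256,250,.008,.05,'tin')
blob(425,215,465,240,.01,.06,'portion')
# tray wood by colour
hsv=cv2.cvtColor(c['image'],cv2.COLOR_RGB2HSV)
m=np.zeros(hsv.shape[:2],bool);m[160:222,230:390]=1
w=m&(hsv[...,1]>110)&(hsv[...,0]<20)&(P[...,2]<.04)
print('wood',w.sum(),cv2.minAreaRect((P[w][:,:2]*1000).astype(np.float32)))
y=m&(hsv[...,2]>170)&(hsv[...,1]>40)&(hsv[...,1]<140)
n,l,s,ce=cv2.connectedComponentsWithStats(y.astype(np.uint8))
for i in range(1,n):
    if s[i,4]>200: print('laid',cv2.minAreaRect((P[l==i][:,:2]*1000).astype(np.float32)),np.median(P[l==i][:,2]))
print('col 262 profile',[(v,P[v,262].round(3).tolist()) for v in range(124,240,4)])
s=load('scene');S=cloud(s).reshape(-1,3)
k=(S[:,1]>-.3)&(S[:,1]<.4)&(S[:,2]>.15)&(S[:,2]<.43)&(S[:,0]>.4)&(S[:,0]<1)
print('shelf pts minx,minz',np.nanpercentile(S[k],[0,1,5],axis=0).round(3))
show(c,'crop1.png',(200,150,400,260),4)
E
```

```text
slice 171 ((441.0230712890625, 102.61454772949219), (13.712712287902832, 95.67878723144531), 16.313236236572266) zmax 0.089 0.079
tray 3124 ((572.0552978515625, 23.74224853515625), (125.1972885131836, 422.6600341796875), 4.221541404724121) zmax 0.033 0.022
tin 716 ((445.7576904296875, 251.9940948486328), (107.86400604248047, 70.64081573486328), 80.92442321777344) zmax 0.035 0.023
portion 441 ((451.0968322753906, -366.3974609375), (59.737491607666016, 99.94097137451172), 14.582032203674316) zmax 0.054 0.041
wood 1484 ((570.8790283203125, 33.10011291503906), (123.58426666259766, 405.6938171386719), 4.252171993255615)
laid ((nan, nan), (0.0, 0.0), 0.0) nan
laid ((576.9578857421875, 33.94902420043945), (89.837890625, 71.94104766845703), 4.469049453735352) nan
col 262 profile [(124, [0.678, 0.11, 0.437]), (128, [0.678, 0.115, 0.401]), (132, [0.678, 0.12, 0.358]), (136, [0.679, 0.126, 0.311]), (140, [0.679, 0.133, 0.263]), (144, [0.898, 0.283, -0.901]), (148, [0.708, 0.167, 0.0]), (152, [0.697, 0.167, -0.003]), (156, [0.684, 0.167, -0.0]), (160, [0.67, 0.165, 0.011]), (164, [0.659, 0.167, 0.001]), (168, [0.647, 0.167, -0.0]), (172, [0.635, 0.167, 0.0]), (176, [0.62, 0.165, 0.018]), (180, [0.609, 0.166, 0.011]), (184, [0.598, 0.167, 0.005]), (188, [0.585, 0.166, 0.01]), (192, [0.573, 0.166, 0.013]), (196, [0.561, 0.167, 0.004]), (200, [0.549, 0.166, 0.012]), (204, [0.537, 0.166, 0.011]), (208, [0.525, 0.167, 0.007]), (212, [0.513, 0.166, 0.01]), (216, [0.5, 0.164, 0.027]), (220, [0.489, 0.167, 0.004]), (224, [0.477, 0.167, 0.004]), (228, [0.465, 0.167, 0.004]), (232, [0.453, 0.167, 0.004]), (236, [0.441, 0.168, -0.001])]
shelf pts minx,minz [[ 0.569 -0.3    0.15 ]
 [ 0.585 -0.273  0.161]
 [ 0.672 -0.169  0.199]]
```

View pics/crop1.png

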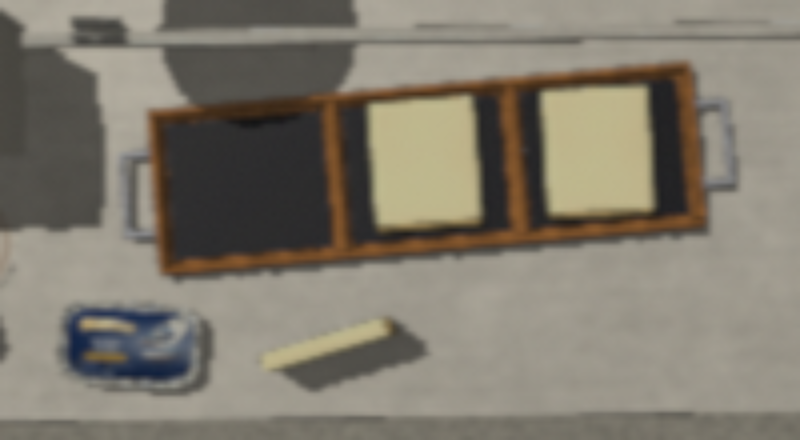

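Request:
step_arm(
  delta_pos=[
    [0.6,0.8,0],
    [0.6,0.8,0],
    [0.6,0.8,0],
    [0.6,0.8,0],
    [0.6,0.8,0],
    [0.6,0.8,0],
    [0.6,0.8,0],
    [0.6,0.8,0],
    [0.6,0.8,0],
    [0.6,0.8,0],
    [0.6,0.8,0],
    [0.6,0.8,0],
  ],
  turn=[0.4,0.4,0.4,0.4,0.4,0.4,0.4,0.4,0.4,0.4,0.4,0.4],
  grip=0,
)

```text
time: 1.3
ee_pos: [0.4019, -0.3431, 0.2226]
eef_rot: [0.891, 0.453, 0.0, 0.0]
ft_force: [0.1, 0.2, 0.3]
width: 0.0871
grip_force: 0.0
```

Request:
step_arm(
  delta_pos=[
    [0.1,0.9,0],
    [0.1,0.9,0],
    [0.1,0.9,0],
    [0.1,0.9,0],
    [0.1,0.9,0],
    [0.1,0.9,0],
    [0.1,0.9,0],
    [0.1,0.9,0],
    [0.1,0.9,0],
    [0.1,0.9,0],
    [0.1,0.9,0],
    [0.1,0.9,0],
  ],
  turn=[0.5,0.5,0.5,0.5,0.5,0.5,0.5,0.5,0.5,0.5,0.5,0.5],
)

```text
time: 2.5
ee_pos: [0.4308, -0.0729, 0.2226]
eef_rot: [0.674, 0.739, 0.0, 0.0]
ft_force: [0.0, 0.6, -0.6]
width: 0.0869
grip_force: 0.0
```

Request:
step_arm(
  delta_pos=[
    [0.04,0.7,0],
    [0.04,0.7,0],
    [0.04,0.7,0],
    [0.04,0.7,0],
    [0.04,0.7,0],
    [0.04,0.7,0],
    [0.04,0.7,0],
    [0.04,0.7,0],
    [0.04,0.7,0],
    [0.04,0.7,0],
    [0,0,0],
  ],
  turn=[0.16,0.16,0.16,0.16,0.16,0.16,0.16,0.16,0.16,0.16,0],
)

```text
time: 3.6
ee_pos: [0.4406, 0.1032, 0.2227]
eef_rot: [0.6, 0.8, 0.0, -0.0]
ft_force: [0.6, 0.2, -0.5]
width: 0.0869
grip_force: 0.0
```

```bash
python3 - <<'E'
from h import *
c=grab('wrist');P=cloud(c);show(c,'w1.png')
Q=P.reshape(-1,3);Q=Q[(Q[:,2]>.06)&(Q[:,2]<.095)&(abs(Q[:,0]-.44)<.08)&(abs(Q[:,1]-.1)<.1)]
print(len(Q),cv2.minAreaRect((Q[:,:2]*1000).astype(np.float32)),np.median(Q[:,2]),Q[:,:2].min(0),Q[:,:2].max(0))
T=Q[Q[:,2]>.075];print(len(T),cv2.minAreaRect((T[:,:2]*1000).astype(np.float32)))
s=read_state();print(s['ee_pos'],s['eef_rot'],s['joint_positions'])
E
```

```text
1206 ((439.58563232421875, 103.21128845214844), (12.857423782348633, 95.2981185913086), 15.866827011108398) 0.0779309883766032 [0.42059186 0.05623107] [0.45755253 0.15015694]
1192 ((439.5946044921875, 102.95390319824219), (12.813957214355469, 94.78937530517578), 15.7514066696167)
[0.44062175 0.10163036 0.22255994] [ 6.01270305e-01  7.99045664e-01  1.40775001e-04 -1.63223947e-04] [ 0.49733492 -0.01685308 -0.80165     1.85651446 -0.01302399  1.29678371
 -0.02010374]
```

View pics/w1.png

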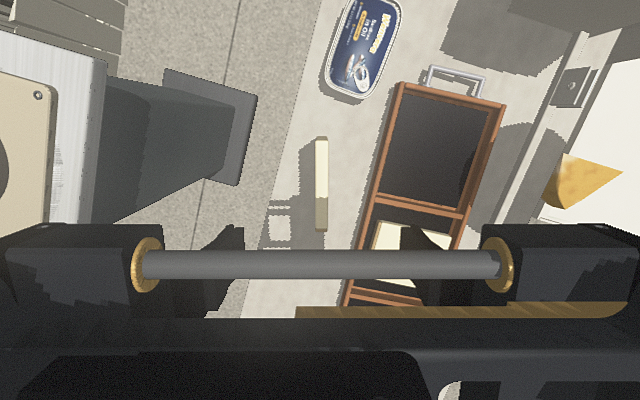

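The wrist view confirms the slice, at px (321,183), lies midway between the fingers and parallel to the pads. I'll descend and grip.

Request:
step_arm(
  delta_pos=[
    [-0.03,0,-0.8],
    [0,0,-0.8],
    [0,0,-0.8],
    [0,0,-0.8],
    [0,0,-0.8],
    [0,0,-0.8],
    [0,0,-0.8],
    [0,0,-0.8],
    [0,0,-0.5],
    [0,0,-0.4],
    [0,0,0],
  ],
  turn=[0,0,0,0,0,0,0,0,0,0,0],
)

```text
time: 4.75
ee_pos: [0.4394, 0.0999, 0.0392]
eef_rot: [0.602, 0.798, -0.0, -0.001]
ft_force: [0.2, -0.1, -0.7]
width: 0.0872
grip_force: 0.0
```

Request:
step_arm(
  delta_pos=[
    [0,0,0],
    [0,0,0],
    [0,0,0],
    [0,0,0],
    [0,0,0],
    [0,0,0],
    [0,0,0],
    [0,0,0],
    [0,0,0],
    [0,0,0],
  ],
  turn=[0,0,0,0,0,0,0,0,0,0],
  grip=1,
  newtons=15,
)

```text
time: 5.75
ee_pos: [0.4399, 0.1002, 0.0401]
eef_rot: [0.602, 0.798, 0.0, -0.0]
ft_force: [-0.6, -0.2, -0.2]
width: 0.015
grip_force: 0.0
```

Request:
step_arm(
  delta_pos=[
    [0,0,0],
    [0,0,0],
    [0,0,0],
    [0,0,0],
  ],
  turn=[0,0,0,0],
)

```text
time: 6.15
ee_pos: [0.4399, 0.1002, 0.0401]
eef_rot: [0.602, 0.798, 0.0, 0.0]
ft_force: [0.0, 0.3, 0.2]
width: 0.0132
grip_force: 15.0
```

Request:
step_arm(
  delta_pos=[
    [0,0,0.5],
    [0,0,0.8],
    [0,0,0.8],
    [0,0,0.8],
    [0,0,0.7],
    [0,0,0],
  ],
  turn=[0,0,0,0,0,0],
)

```text
time: 6.75
ee_pos: [0.4412, 0.1007, 0.1327]
eef_rot: [0.602, 0.798, 0.001, 0.002]
ft_force: [0.5, -0.3, -2.5]
width: 0.0134
grip_force: 15.0
```

Request:
step_arm(
  delta_pos=[
    [0,0,0],
    [0,0,0],
    [0,0,0],
    [0,0,0],
    [0.2,0,0],
    [0.5,0.1,0],
    [0.6,0.1,0],
    [0.8,0.2,0],
    [0.8,0.2,0],
    [0.8,0.2,0],
    [0.8,0.1,0],
    [0.5,0.07,0],
  ],
  turn=[0.7,0.95,0.95,0.95,0.95,0.95,0.95,0.95,0.95,0.95,0.95,0.95],
)

```text
time: 7.95
ee_pos: [0.5656, 0.1245, 0.1292]
eef_rot: [-0.025, 1.0, 0.0, -0.001]
ft_force: [0.3, 0.0, -1.1]
width: 0.0134
grip_force: 15.0
```

Request:
step_arm(
  delta_pos=[
    [0,0,0],
    [0,0,0],
    [0,0,0],
  ],
  turn=[0.24,0,0],
)

```text
time: 8.25
ee_pos: [0.5641, 0.1244, 0.1298]
eef_rot: [-0.036, 0.999, -0.0, -0.0]
ft_force: [0.2, -0.5, -1.7]
width: 0.014
grip_force: 15.0
```

```bash
python3 - <<'E'
from h import *
c=grab('wrist');show(c,'w2.png');c=grab('scene');show(c,'s2.png',(220,140,400,290),4)
s=read_state();print(s['ee_pos'],s['eef_rot'],s['joint_positions'],s['ft_force'])
w=load('wrist');P=cloud(w)
hsv=cv2.cvtColor(w['image'],cv2.COLOR_RGB2HSV)
for zc,(lo,hi) in {'wall':(.018,.03)}.items():
    k=(P[...,2]>lo)&(P[...,2]<hi)&(hsv[...,1]>90)&(hsv[...,0]<20)
    q=P[k][:,:2]
    t=np.radians(4.24);e=np.array([[np.cos(t),np.sin(t)],[-np.sin(t),np.cos(t)]])
    L=(q-[.5616,.1666])@e.T
    for ax in (0,1):
        h,b=np.histogram(L[:,ax],np.arange(-.12,.12,.004)); print([(int(b[i]*1000),int(h[i])) for i in range(len(h)) if h[i]>15])
E
```

```text
[0.56437125 0.12431371 0.13012998] [-3.62698151e-02  9.99342000e-01 -2.60154135e-04 -1.12594028e-05] [ 0.42259745  0.44455765 -0.89862652  1.66739937  0.36847232  1.20963795
  1.08196085] [ 1.80451378  0.88646253 -1.02515299]
[(-120, 60), (-63, 1809), (-59, 1086), (-55, 99), (-51, 109), (-47, 198), (-43, 101), (-39, 105), (-35, 94), (-31, 102), (-27, 89), (-23, 101), (-19, 89), (-15, 102), (-11, 96), (-7, 102), (-3, 109), (0, 114), (4, 122), (8, 122), (12, 128), (16, 128), (20, 131), (24, 91), (28, 72), (32, 60), (36, 31), (40, 31), (44, 30), (48, 22)]
[(-120, 27), (-115, 29), (-111, 30), (-107, 32), (-103, 25), (-99, 28), (-95, 29), (-91, 27), (-87, 28), (-83, 27), (-79, 29), (-75, 29), (-71, 268), (-67, 429), (-63, 30), (-59, 19), (-55, 25), (-51, 33), (-47, 35), (-43, 28), (-39, 33), (-35, 21), (-31, 23), (-27, 16), (-23, 19), (-19, 21), (-3, 24), (0, 33), (4, 31), (8, 33), (12, 33), (16, 32), (20, 34), (24, 34), (28, 33), (32, 31), (36, 33), (40, 30), (44, 33), (48, 33), (52, 29), (56, 29), (60, 82), (64, 473), (68, 93), (100, 22), (104, 26), (108, 23), (112, 31)]
```

View pics/w2.png

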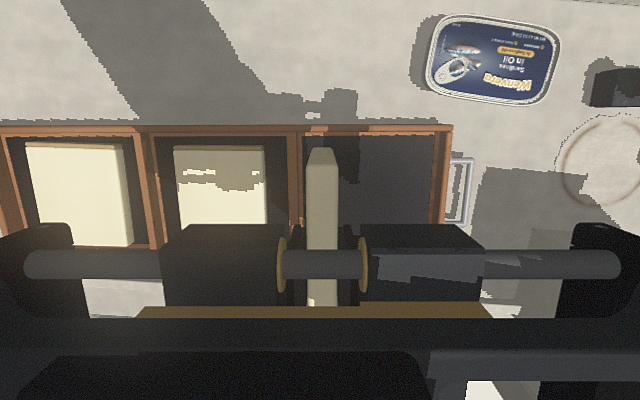

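View pics/s2.png

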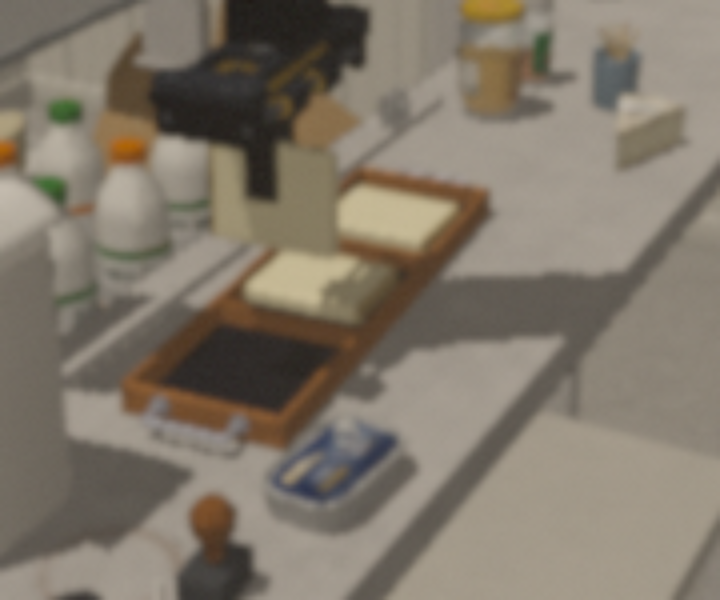

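The wrist view shows the slice at px (320,225) over the empty cell, near the divider at px 296 and parallel to it. I'll check its exact offset from the saved depth.

```bash
python3 - <<'E'
from h import *
P=cloud(load('wrist')).reshape(-1,3)
t=np.radians(4.24);e=np.array([[np.cos(t),np.sin(t)],[-np.sin(t),np.cos(t)]])
L=np.c_[(P[:,:2]-[.5616,.1666])@e.T,P[:,2]]
k=(L[:,2]>.05)&(L[:,2]<.18)&(L[:,0]<-.01)&(L[:,0]>-.08)&(abs(L[:,1]+.042)<.03);Q=L[k]
for z in np.arange(.07,.18,.01):
    q=Q[abs(Q[:,2]-z)<.005]
    if len(q)>5: print(z.round(2),len(q),np.percentile(q[:,0],[2,50,98]).round(4),np.percentile(q[:,1],[2,50,98]).round(4))
E
```

```text
0.09 17 [-0.0514 -0.0513 -0.0508] [-0.0472 -0.0423 -0.0364]
0.1 24 [-0.0515 -0.0513 -0.0501] [-0.0482 -0.042  -0.0359]
0.11 35 [-0.0515 -0.0514 -0.0508] [-0.0476 -0.0417 -0.0363]
0.12 39 [-0.0516 -0.0514 -0.0502] [-0.0479 -0.0417 -0.036 ]
0.13 154 [-0.0516 -0.0123 -0.0105] [-0.057  -0.0425 -0.0271]
0.14 260 [-0.0515 -0.0122 -0.0104] [-0.0574 -0.0408 -0.0268]
0.15 357 [-0.0514 -0.0121 -0.0105] [-0.0574 -0.0417 -0.0267]
0.16 357 [-0.0513 -0.0123 -0.0103] [-0.058  -0.0421 -0.0262]
0.17 2711 [-0.0506 -0.0336 -0.015 ] [-0.0483 -0.0421 -0.0356]
```

Request:
step_arm(
  delta_pos=[
    [0.07,0,-0.5],
    [0.07,0,-0.5],
    [0,0,-0.5],
    [0,0,-0.5],
    [0,0,-0.4],
    [0,0,-0.3],
    [0,0,-0.2],
    [0,0,-0.1],
    [0,0,0],
    [0,0,0],
  ],
  turn=[0,0,0,0,0,0,0,0,0,0],
)

```text
time: 9.35
ee_pos: [0.5687, 0.1246, 0.0555]
eef_rot: [-0.037, 0.999, 0.0, 0.0]
ft_force: [-0.2, 0.4, -1.7]
width: 0.0137
grip_force: 15.0
```

Request:
step_arm(
  delta_pos=[
    [0,0,-0.1],
    [0,0,-0.08],
    [0,0,-0.04],
    [0,0,0],
    [0,0,0],
  ],
  turn=[0,0,0,0,0],
)

```text
time: 9.85
ee_pos: [0.5684, 0.1245, 0.0496]
eef_rot: [-0.037, 0.999, 0.0, -0.0]
ft_force: [0.1, -0.6, -1.9]
width: 0.0134
grip_force: 15.0
```

Request:
step_arm(
  delta_pos=[
    [0,0,-0.04],
    [0,0,0],
    [0,0,0],
  ],
  turn=[0,0,0],
)

```text
time: 10.15
ee_pos: [0.5684, 0.1245, 0.0486]
eef_rot: [-0.037, 0.999, 0.0, -0.0]
ft_force: [0.0, -0.2, -1.6]
width: 0.0137
grip_force: 15.0
```

Request:
step_arm(
  delta_pos=[
    [0,0,-0.03],
    [0,0,0],
    [0,0,0],
  ],
  turn=[0,0,0],
)

```text
time: 10.45
ee_pos: [0.5685, 0.1246, 0.0481]
eef_rot: [-0.037, 0.999, 0.0, 0.0]
ft_force: [-2.0, -0.6, 4.4]
width: 0.0132
grip_force: 15.0
```

In contact (+6 N). I'll release it.

Request:
step_arm(
  delta_pos=[
    [0,0,0],
    [0,0,0],
    [0,0,0],
    [0,0,0],
  ],
  turn=[0,0,0,0],
  newtons=3,
)

```text
time: 10.85
ee_pos: [0.5686, 0.1245, 0.048]
eef_rot: [-0.037, 0.999, 0.0, 0.0]
ft_force: [0.0, -0.1, 4.5]
width: 0.0136
grip_force: 3.0
```

Request:
step_arm(
  delta_pos=[
    [0,0,0],
    [0,0,0],
    [0,0,0],
    [0,0,0],
    [0,0,0],
    [0,0,0],
    [0,0,0],
    [0,0,0],
    [0,0,0],
    [0,0,0],
    [0,0,0],
    [0,0,0],
  ],
  turn=[0,0,0,0,0,0,0,0,0,0,0,0],
  grip=0,
)

```text
time: 12.05
ee_pos: [0.5684, 0.1245, 0.0478]
eef_rot: [-0.037, 0.999, 0.0, -0.0]
ft_force: [-0.3, -0.2, -0.6]
width: 0.0868
grip_force: 0.0
```

```bash
python3 - <<'E'
from h import *
c=grab('scene');show(c,'s3.png',(220,140,400,290),4)
P=cloud(grab('wrist')).reshape(-1,3)
t=np.radians(4.24);e=np.array([[np.cos(t),np.sin(t)],[-np.sin(t),np.cos(t)]])
L=np.c_[(P[:,:2]-[.5616,.1666])@e.T,P[:,2]]
k=(L[:,2]>.02)&(L[:,2]<.1)&(L[:,0]<-.03)&(L[:,0]>-.055)&(abs(L[:,1]+.042)<.03);Q=L[k]
for z in np.arange(.03,.1,.01):
    q=Q[abs(Q[:,2]-z)<.005]
    if len(q)>5: print(z.round(2),len(q),np.percentile(q,[2,50,98],axis=0)[:,:2].T.round(4).tolist())
E
```

```text
0.03 35 [[-0.0472, -0.047, -0.0455], [-0.0486, -0.0421, -0.0362]]
0.04 45 [[-0.0471, -0.047, -0.0463], [-0.0482, -0.0426, -0.0365]]
0.05 48 [[-0.0472, -0.047, -0.0456], [-0.0483, -0.0424, -0.0364]]
0.06 74 [[-0.0471, -0.047, -0.0457], [-0.0484, -0.0426, -0.0363]]
0.07 81 [[-0.0471, -0.0469, -0.046], [-0.0482, -0.0421, -0.0362]]
0.08 260 [[-0.0469, -0.0458, -0.0306], [-0.0488, -0.0425, -0.0359]]
0.09 1124 [[-0.0461, -0.0383, -0.0304], [-0.0483, -0.0421, -0.0363]]
```

View pics/s3.png

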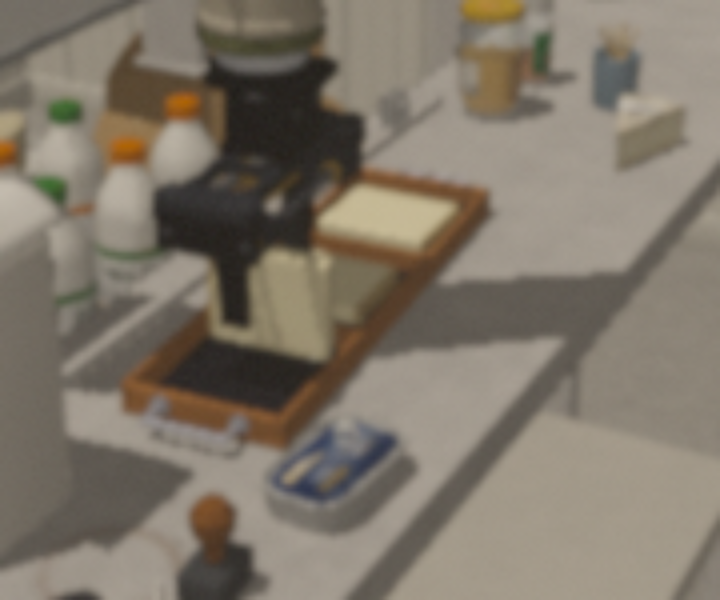

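The slice stands free and upright. I'll raise the open fingers so only the tips overlap its top edge, then push along the row, away from the divider.

Request:
step_arm(
  delta_pos=[
    [0,0,0.4],
    [0,0,0.4],
    [0,0,0.4],
    [0,0,0],
    [0,0,0],
  ],
  turn=[0,0,0,0,0],
)

```text
time: 12.65
ee_pos: [0.5687, 0.1243, 0.0783]
eef_rot: [-0.037, 0.999, -0.0, 0.0]
ft_force: [-0.2, -0.2, -0.8]
width: 0.0873
grip_force: 0.0
```

Request:
step_arm(
  delta_pos=[
    [-0.02,0.2,0],
    [-0.02,0.2,0],
    [-0.02,0.2,0],
    [-0.02,0.2,0],
    [-0.02,0.2,0],
    [-0.01,0.1,0],
    [-0.01,0.1,0],
    [0,0.1,0],
    [0,0,0],
  ],
  turn=[0,0,0,0,0,0,0,0,0],
)

```text
time: 13.55
ee_pos: [0.5654, 0.1573, 0.0778]
eef_rot: [-0.037, 0.999, 0.0, 0.0]
ft_force: [0.2, 0.1, 1.1]
width: 0.0872
grip_force: 0.0
```

Request:
step_arm(
  delta_pos=[
    [-0.01,0.1,0],
    [-0.01,0.1,0],
    [-0.01,0.1,0],
    [-0.01,0.1,0],
    [-0.01,0.1,0],
    [-0.01,0.1,0],
    [-0.01,0.1,0],
    [-0.01,0.1,0],
    [0,0,0],
    [0,0,0],
    [0,0,0],
    [0,0,0],
  ],
  turn=[0,0,0,0,0,0,0,0,0,0,0,0],
)

```text
time: 14.75
ee_pos: [0.5635, 0.1768, 0.0778]
eef_rot: [-0.037, 0.999, -0.0, 0.0]
ft_force: [-0.3, -0.4, 1.3]
width: 0.0872
grip_force: 0.0
```

```bash
cat > chk.py <<'E'
from h import *
P=cloud(grab('wrist')).reshape(-1,3)
t=np.radians(4.24);e=np.array([[np.cos(t),np.sin(t)],[-np.sin(t),np.cos(t)]])
L=np.c_[(P[:,:2]-[.5616,.1666])@e.T,P[:,2]]
k=(L[:,2]>.014)&(L[:,2]<.1)&(abs(L[:,0])<.052)&(abs(L[:,1])<.06);Q=L[k]
for z in np.arange(.02,.1,.01):
    q=Q[abs(Q[:,2]-z)<.005]
    if len(q)>5: print(z.round(2),len(q),np.percentile(q,[2,50,98],axis=0)[:,:2].T.round(4).tolist())
E
python3 chk.py
```

```text
0.02 11144 [[-0.0461, -0.0108, 0.0294], [-0.032, 0.0054, 0.0426]]
0.08 326 [[-0.0093, -0.0071, 0.0043], [-0.0413, -0.0332, 0.0594]]
0.09 396 [[-0.0093, -0.0074, 0.0007], [-0.0417, -0.0332, 0.0592]]
```

It's flat. I'll retreat up and back, then check.

Request:
step_arm(
  delta_pos=[
    [0,0,0.5],
    [0,0,0.7],
    [0,0,0.7],
    [-0.5,0,0.7],
    [-0.5,0,0.7],
    [-0.5,0,0.7],
    [-0.5,0,0.5],
    [-0.5,0,0.4],
    [-0.5,0,0],
    [0,0,0],
    [0,0,0],
  ],
  turn=[0,0,0,0,0,0,0,0,0,0,0],
)

```text
time: 15.9
ee_pos: [0.489, 0.1768, 0.2013]
eef_rot: [-0.037, 0.999, -0.0, 0.001]
ft_force: [-0.0, -0.0, 0.8]
width: 0.0869
grip_force: 0.0
```

```bash
python3 chk.py; python3 - <<'E'
from h import *
show(grab('scene'),'s4.png',(220,140,400,290),4)
E
```

```text
0.02 3291 [[-0.047, -0.019, 0.0109], [-0.0323, 0.0054, 0.0427]]
```

View pics/s4.png

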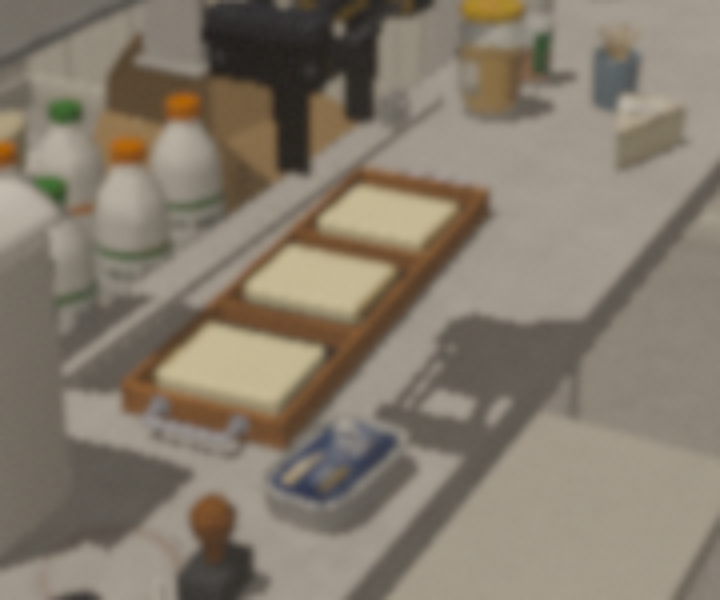

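All three slices lie flat in their cells, with the moved one at px (240,362), and the bystanders are unmoved. I'm handing it in.

```bash
python3 -c "
from bench import *
print(close_job())"
```

```text
the job is handed in; nothing more can be done
None
```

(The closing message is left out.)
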